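Seat the keyed specimen carousel on the loading station's spindle

ROBOT

A 6-joint arm with a two-finger parallel gripper is mounted at the origin on the work surface. World frame = base frame: x ahead of the robot, y to its left, z up, the work surface at z = 0. Lengths are in mm, angles in rad, forces in N, time in s.
With the tool pointing down it reaches from about 275 to 775 mm from the base axis. Payload 14.6 kg.
Tool frame: the origin (TCP) lies at the very end of the fingers, on their centre line; the grasp point (between the pads) lies 19 mm behind it; z points along the fingers, x is the direction in which the jaws open and shut, and the axes are right-handed (so a half turn about z gives the same grasp; the last joint's range is limited). The gripper opens to 85 mm and grips with 20 to 120 N. Pads are 22 mm wide; open, the fingers measure 114 mm over their backs; the gripper's body (76 mm by 85 mm) begins 54 mm behind the grasp point. The pads swing forward as they close: fully open they stand 13 mm farther back than shut.
Start: joints at [-1.491, 0.263, -0.048, 1.259, 0, 1.415], TCP at [122.134, -510.599, 197.378] pointing down, gripper open.
Joint ranges: [-2.65, 2.65], [-0.89, 1.7], [-1.18, 1.37], [-2.13, 2.11], [-1.35, 1.29], [-3.14, 3.14]. Speed limits (rad/s): [1.89, 1.89, 2.57, 2.79, 3.14, 3.14].

INTERFACE

Orientations are given as a rotation vector (axis times angle).
In Python, from workcell import ctrl gives the robot as it stands.
- The arm moves only by the tool move_arm, never from a script. Its argument "targets" is a list of rows, each a list of 3 entries, a list of its own where there are three numbers: the shift along the tool's x, y, z in mm, then the turn, a rotation vector about the tool's x, y, z in degrees, then the opening, from -1 (shut) to 1 (fully open), so that 0 is half open. A call has 1 to 8 rows; each row shifts and turns the commanded pose from where the row before left it, along the tool's axes as they then stand; what a row does not reach is not made up. A row lasts 1/8 s, in which the tool goes at most 62.5 mm and 10.7 degrees, less where a joint would pass 70% of its speed; a pose out of reach is approached as far as the arm can. A call is refused whole if a number of a shift passes 62.5 or a number of a turn 10.7, either way. A call with a gripper value outside its range is refused whole. The fingers move at their own pace and stop on an object; "force" is the grip in N (left out, the last holds). Time passes only in rows, so rows that do not move let the fingers close. It gives the time, the measured TCP pose, the force and the opening at its end, in the units of the state.
- ctrl.read_state(): the state, without advancing time (a new reading comes with each control period).
- ctrl.camera(name): name is "scene" or "top" or "wrist"; returns the picture (480x640x3 uint8, blue, green, red); there is no depth.
- ctrl.camera_params(name): a dict with "mtx" (3x3 intrinsics, pixels), "origin" and "orientation" of the camera in the world. Camera axes: x right, y down, z forward; pixel columns grow to the right and rows downward; lengths in mm; the calibration is good to about 2 mm. A picture is of the moment at which its call begins: read the wrist's pose just before it. camera_params takes no time and is no camera call; for the wrist camera it gives the pose at the moment of the call.
- ctrl.job_done(): hands the job in, once; it reports no verdict.
Trained networks look in the newest picture that a camera, given by its name, has taken for a name from the list of things; names that differ only in an ending like _2 or _b are one class to them, and where a whole thing is asked for, a point or a joint stands for the part that bears it (a point fixed in the world has none). Each returns a list of dicts, best first, with "confidence" (0 to 1); they miss things now and then, are a little off and sometimes report something else, mostly with a low value. They report only what shows in the picture. A call takes as long as a camera call. They do not tell look-alikes from the thing itself.
- ctrl.find_in(camera, label): "point" ([x, y, z] in mm, in world coordinates, good to about 4 mm: the middle of the surface that is visible of it).
- ctrl.spot_point(camera, label): "point" ([x, y, z] in mm, in world coordinates, good to about 4 mm: a listed point, or the origin of a listed thing).
The state is a dict: "t": time; "joint_pos": joint angles; "dq": joint speeds; "joint_torque": joint torques, N m; "eef_pos": TCP position; "ee_rot": TCP orientation; "ft_force": force on the tool from outside, world axes, zero at the start; "torque": the same for the moment, N m; "finger_gap": opening from 0.0 (shut) to 1.0 (fully open).
Only numpy, scipy, OpenCV 4.12 (cv2) and the standard library are available. Lean on these libraries where they do the work, as an engineer would, in place of code of your own. Each camera call takes 0.05 s, during which the arm holds its last target. There are 200 camera calls.

TASK

Pick up the specimen carousel by its eight-sided hub and lower it onto the spindle of the round loading station with its keyway toward the station's front tab, until it rests on the spindle's key. Then, pressing only lightly, turn it clockwise (seen from above) until the keyway drops over the key and the carousel sits fully home, flat on the seat. Never force it down on the key, leave the other things on the bench where they are, and let go of the carousel at the end.

Things in the scene. Friction and masses are not known exactly. Their poses are not given: they have to be found in the camera images.
- carousel_center (a point): Specimen carousel, 0.2 to 0.4 kg, lying flat on the bench: white plastic disc, diameter 120 mm, 8 mm thick, with eight shallow wells, and an aluminium hub, a regular octagon 40 mm across flats, that runs from the disc's underside to 45 mm above it. The point is on its axis, 22.5 mm above the underside. Own z is up; the hub's flats face own x, y and the directions half-way between.
- carousel_mark (a point): Point on the carousel's disc, at the outer end of the black line that marks the keyway's side: 58 mm from the hub's axis toward the carousel's own -x, 8 mm above the underside. The hub's through bore is 18 mm wide; its one keyway, full height, is 7.5 mm wide and reaches 15.5 mm from the axis on this side.
- station_seat (a point): Round white loading station, fixed to the bench, diameter 170 mm, body 45 mm high. The point is on the spindle's axis, at the top of the steel seat disc (diameter 84 mm) on which the carousel must rest, 55 mm above the bench. Own z is up; own -x points to the front tab. These axes do not tell the key's direction.
- station_tab (a point): Small black tab on the front of the station's rim; the point is at its top, 91 mm from the spindle's axis toward the station's own -x.
- shaft_top (a point): Top of the station's steel shaft, on its axis, 34 mm above the seat; 16 mm thick, top 8 mm tapered to 9 mm. Fixed: it does not turn. One key, 6 mm wide, reaches 13 mm from the axis, from the seat to 14 mm up, in an unmeasured direction 0.3 to 1.4 rad clockwise from the tab seen from above. Until the keyway is within about 0.08 rad of it the hub rests on the key; over 50 N there fails.
- dewar_a: Small aluminium dewar with a black foam lid, 95 mm in diameter, 133 mm high, origin under its centre. Bystander.
- dewar_b: A second dewar like dewar_a. Bystander.
- tweezers: Steel tweezers lying on the bench, 115 mm long along own x, 6 mm thick. Bystander.
- gridbox: Small grey grid box, 34 mm in diameter, 14 mm high. Bystander.
- cover: Clear flat cover disc with a small black knob, 96 mm in diameter, 23 mm high. Bystander.
- duster: Air duster can, 58 mm in diameter, 190 mm high. Bystander.
- dish: Closed clear dish, 86 mm in diameter, 14 mm high. Bystander.
Mind the look-alikes: they are no part of the job. What is shaped like the part that bears carousel_center but green or purple is not meant. Leave any red look-alike of the part that bears station_seat alone.

How it is judged (in metres and radians):
On the way, in this order (a step that is already met when the one before it is completed fails the run):
1. the carousel rests on the key (7 to 18 mm above the seat) with its keyway toward the front tab (z of carousel_center in the frame of station_seat between 0.0295 and 0.0405 m and horizontal distance between carousel_center and station_seat below 0.005 m and angle between the x axis of carousel_center and the x axis of station_seat, either way round below 0.25 rad), for 0.15 s.
2. the carousel has dropped over the key and is fully home (z of carousel_center in the frame of station_seat between 0.0195 and 0.0255 m and horizontal distance between carousel_center and station_seat below 0.004 m and angle between carousel_center's own z axis and vertical below 0.06 rad), for 0.2 s.
At the end, for the whole second after the job is handed in: The carousel rests flat on the seat over the key: its centre 19.5 to 25.5 mm above the seat point and within 4 mm of the axis, its tilt under 0.06 rad, at rest and let go (all of step 2 and contact force between the fingers and carousel below 0.1 N and linear speed of carousel below 0.02 m/s); the robot touches nothing.
It fails at once if the carousel is forced against the spindle or its key with more than 50 N before it is home (more than 4.5 mm above the seat) (contact force between carousel and spindle above 50 N and z of carousel_center in the frame of station_seat above 0.027 m).
It fails at once if the carousel is tipped by more than 0.6 rad (angle between carousel_center's own z axis and vertical above 0.6 rad).
It fails at once if a bystander is moved by more than 20 mm (distance of any of dewar_a, dewar_b, tweezers, gridbox, cover, duster, dish from where it was at the start of the episode above 0.02 m).
It also fails if it takes over 58 s, if anything falls off the work surface, if the arm or the gripper's body presses on something with over 40 N, if the wrist force passes 120 N, or if a joint passes its speed limit or range.

## Working session

There is one attempt and no reset: what is moved stays moved. The work goes in short steps, Python scripts to look and compute and a tool call to move; the robot and the scene stay as the last step left them, time stands still between calls to the robot, and variables do not carry over. Pictures are saved under pics/ and viewed, about 8 in all and at most 12, crops included, and the job is handed in when it is done.

Besides the shell and the picture viewer there is one more tool, called after "Call:" as a command line: name --argument value ..., lists and objects as JSON in quotes. move_arm: Moves the arm, as the interface text tells. Its arguments: {"type":"object","properties":{"targets":{"type":"array"},"force":{"type":"number"}},"required":["targets"]}

```bash
ls; mkdir -p pics
cat > h.py <<'E'
import numpy as np, cv2
from workcell import ctrl
from scipy.spatial.transform import Rotation as R
np.set_printoptions(precision=3,suppress=True)
def cam(n):
    p=ctrl.camera_params(n); o=np.array(p["orientation"],float)
    M=o if o.shape==(3,3) else (R.from_rotvec(o).as_matrix() if o.size==3 else R.from_quat(o).as_matrix())
    return np.array(p["mtx"]),np.array(p["origin"]),M
def proj(n,P,c=None):
    K,o,M=c or cam(n); q=K@(M.T@(np.array(P,float)-o)); return q[:2]/q[2]
def ray(n,uv,z,c=None):
    K,o,M=c or cam(n); d=M@np.linalg.inv(K)@np.array([uv[0],uv[1],1.]); return o+d*(z-o[2])/d[2]
E
python3 - <<'E'
from h import *
for n in ("top","scene"):
    im=ctrl.camera(n); cv2.imwrite(f"pics/{n}0.png",im)
    print(n,ctrl.camera_params(n))
    for l in ("carousel_center","carousel_mark","station_seat","station_tab","shaft_top"):
        for d in ctrl.spot_point(n,l)[:4]: print(l,np.array(d["point"]),round(d["confidence"],2),proj(n,d["point"]))
print(ctrl.read_state())
E
```

```text
pics
top {'mtx': array([[547.54 ,   0.   , 315.976],
       [  0.   , 547.54 , 252.216],
       [  0.   ,   0.   ,   1.   ]]), 'origin': array([ 362.615,   13.56 , 1236.108]), 'orientation': array([-2.115,  2.165, -0.182])}
carousel_center [ 514.6 -350.6   18.6] 0.9 [473.373 269.494]
carousel_center [ 518.9 -177.3   19.3] 0.69 [396.282 269.343]
carousel_center [535.6 -16.3  -0.4] 0.6 [324.141 264.85 ]
carousel_center [ 360.2 -168.2   26.2] 0.55 [396.075 341.114]
carousel_mark [ 458.4 -365.1    5.3] 0.88 [479.842 294.851]
carousel_mark [ 459.7 -178.1   10.8] 0.7 [397.332 296.035]
carousel_mark [ 302.7 -188.8    7.9] 0.67 [405.426 367.378]
station_seat [280.  218.5  56.2] 0.63 [216.086 384.3  ]
station_seat [442.7  -4.5  -1.9] 0.29 [319.991 305.857]
station_tab [198.4 185.4  46.3] 0.97 [232.54  423.528]
station_tab [477.  152.2  44.9] 0.76 [247.957 290.386]
station_tab [803.4  79.4   1. ] 0.63 [280.516 153.094]
shaft_top [565.2 175.   89.8] 0.97 [234.568 247.214]
shaft_top [279.  218.2  89.4] 0.97 [213.392 386.04 ]
shaft_top [580.  424.6   3. ] 0.16 [130.312 249.822]
scene {'mtx': arra
[... 741 characters left out ...]
on_tab [475.9 152.3  42.3] 0.56 [329.812 193.529]
station_tab [568.1 171.7  54.8] 0.42 [361.175 206.08 ]
shaft_top [281.4 215.4  86.8] 0.75 [295.559 132.501]
shaft_top [566.3 173.6  88.9] 0.71 [362.403 196.909]
shaft_top [532.4 -20.4  -3.3] 0.4 [298.229 254.54 ]
{'t': 0.6, 'joint_pos': array([-1.491,  0.263, -0.048,  1.259, -0.   ,  1.416]), 'dq': array([-0.001,  0.001, -0.001,  0.001,  0.001,  0.001]), 'joint_torque': array([ -0.001, -63.719,  38.468,   0.001,  -0.   ,   0.   ]), 'eef_pos': array([ 122.104, -510.607,  197.39 ]), 'ee_rot': array([ 2.466, -1.946, -0.   ]), 'ft_force': array([ 0.922, -0.571,  0.283]), 'torque': array([-0.02 ,  0.004,  0.034]), 'finger_gap': 0.9981539879788197}
```

View pics/top0.png

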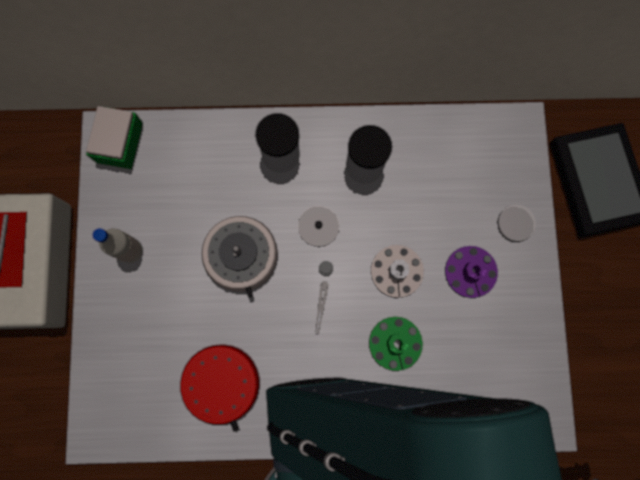

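View pics/scene0.png

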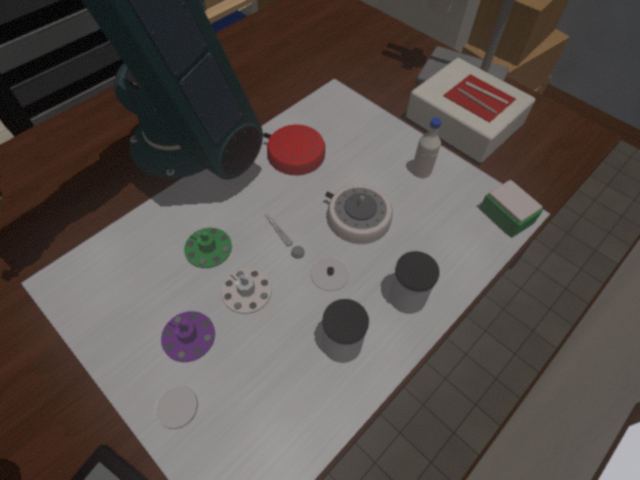

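Candidates in the top image:
- Carousel: white (397,271), green (396,343) and purple (471,271). I choose the white one, with its black line toward the image bottom.
- Station: white (239,254) with its tab at (250,294), and red (220,385). I choose the white one.

I'll check this choice in a close wrist view once I'm above the carousel.

```bash
cat >> h.py <<'E'
def down(yaw): # tool down, tool x at world yaw
    return R.from_euler('z',yaw)*R.from_rotvec([np.pi,0,0])
def plan(goal,yaw,n,start=None,g=1,dyaw=None):
    """rows from commanded/measured pose to goal/yaw (interpolated in n rows), tool axes"""
    s=ctrl.read_state(); p0=np.array(s["eef_pos"]) if start is None else np.array(start[0],float)
    r0=R.from_rotvec(s["ee_rot"]) if start is None else down(start[1])
    x=r0.as_matrix()[:,0]; y0=np.arctan2(x[1],x[0]); d=(yaw-y0+np.pi)%(2*np.pi)-np.pi if dyaw is None else dyaw
    p,r=p0,r0; rows=[]
    for i in range(1,n+1):
        pt=p0+(np.array(goal)-p0)*i/n; rt=down(y0+d*i/n) 
        sh=np.round(r.inv().apply(pt-p),1); tn=np.round(np.degrees((r.inv()*rt).as_rotvec()),2)
        rows.append([sh.tolist(),tn.tolist(),g]); p=p+r.apply(sh); r=r*R.from_rotvec(np.radians(tn))
    print("yaw0",y0,"d",d); 
    for q in rows: print(q,end=",\n")
E
python3 - <<'E'
from h import *
s=ctrl.read_state(); K,o,M=cam("wrist"); T=R.from_rotvec(s["ee_rot"])
print("cam in tool",T.inv().apply(o-s["eef_pos"]),(T.inv()*R.from_matrix(M)).as_matrix(),K[0])
plan([510,-180,200],np.pi/2,16)
E
```

```text
cam in tool [   0.2    -72.141 -176.537] [[ 1.     0.001 -0.   ]
 [-0.001  0.959  0.282]
 [ 0.    -0.282  0.959]] [331.874   0.    317.48 ]
yaw0 -1.3360649739040884 d 2.906861300698985
[[-14.5, -28.4, -0.2], [0.0, -0.0, -10.41], 1],
[[-9.1, -30.5, -0.1], [0.0, -0.0, -10.41], 1],
[[-3.4, -31.7, -0.2], [0.0, 0.0, -10.41], 1],
[[2.4, -31.7, -0.2], [0.0, 0.0, -10.41], 1],
[[8.0, -30.9, -0.1], [0.0, 0.0, -10.41], 1],
[[13.5, -28.8, -0.2], [0.0, 0.0, -10.41], 1],
[[18.5, -25.9, -0.2], [0.0, 0.0, -10.41], 1],
[[22.9, -22.2, -0.1], [0.0, 0.0, -10.41], 1],
[[26.5, -17.7, -0.2], [0.0, 0.0, -10.4], 1],
[[29.2, -12.6, -0.1], [0.0, 0.0, -10.41], 1],
[[31.1, -7.1, -0.2], [0.0, 0.0, -10.41], 1],
[[31.8, -1.4, -0.2], [-0.0, 0.0, -10.41], 1],
[[31.6, 4.4, -0.1], [-0.0, 0.0, -10.41], 1],
[[30.2, 10.0, -0.2], [-0.0, 0.0, -10.41], 1],
[[27.9, 15.3, -0.2], [-0.0, 0.0, -10.41], 1],
[[24.7, 20.1, -0.1], [-0.0, 0.0, -10.41], 1],
```

Call:
move_arm --targets '[[[-14.5,-28.4,0],[0,0,-10.41],1],[[-9.1,-30.5,0],[0,0,-10.41],1],[[-3.4,-31.7,0],[0,0,-10.41],1],[[2.4,-31.7,0],[0,0,-10.41],1],[[8,-30.9,0],[0,0,-10.41],1],[[13.5,-28.8,0],[0,0,-10.41],1],[[18.5,-25.9,0],[0,0,-10.41],1],[[22.9,-22.2,0],[0,0,-10.41],1]]'

```text
t: 1.6
eef_pos: [316.8, -344.6, 197.5]
ee_rot: [3.135, 0.194, 0.0]
ft_force: [0.6, -0.1, 0.5]
finger_gap: 0.998
```

Call:
move_arm --targets '[[[26.5,-17.7,0],[0,0,-10.41],1],[[29.2,-12.6,0],[0,0,-10.41],1],[[31.1,-7.1,0],[0,0,-10.41],1],[[31.8,-1.4,0],[0,0,-10.41],1],[[31.6,4.4,0],[0,0,-10.41],1],[[30.2,10,0],[0,0,-10.41],1],[[27.9,15.3,0],[0,0,-10.41],1],[[24.7,20.1,0],[0,0,-10.41],1]]'

```text
t: 2.6
eef_pos: [510.7, -179.2, 197.4]
ee_rot: [2.214, 2.228, 0.0]
ft_force: [0.8, 0.4, 0.5]
finger_gap: 0.995
```

Run:
```python
from h import *
s=ctrl.read_state(); print(s["t"],s["eef_pos"],s["ee_rot"],s["joint_pos"])
c=cam("wrist"); im=ctrl.camera("wrist"); cv2.imwrite("pics/w1.png",im); print("cam",c[1],c[2].tolist())
for l in ("carousel_center","carousel_mark"):
    for d in ctrl.spot_point("wrist",l)[:3]: print(l,np.array(d["point"]),round(d["confidence"],2),proj("wrist",d["point"],c))
```

```text
2.6 [ 510.727 -179.204  197.406] [2.214 2.228 0.   ] [-0.488  0.291 -0.008  1.271 -0.    -0.494]
cam [ 439.695 -179.714  373.952] [[-0.006824791936686142, 0.9595909111381747, 0.28131602420770263], [0.9999766714550272, 0.006470207402584999, 0.0021892834197965727], [0.00028064344924783047, 0.28132440291801086, -0.9596126830977586]]
carousel_center [ 360.4 -167.1   24.7] 0.71 [331.33   46.094]
carousel_center [ 519.2 -179.3   21.2] 0.58 [317.271 209.843]
carousel_center [ 770.1 -113.3    3.3] 0.29 [364.848 388.613]
carousel_mark [ 467.9 -181.4    6.6] 0.86 [315.656 160.699]
carousel_mark [ 459.4 -361.7    6.1] 0.79 [148.625 151.477]
```

View pics/w1.png

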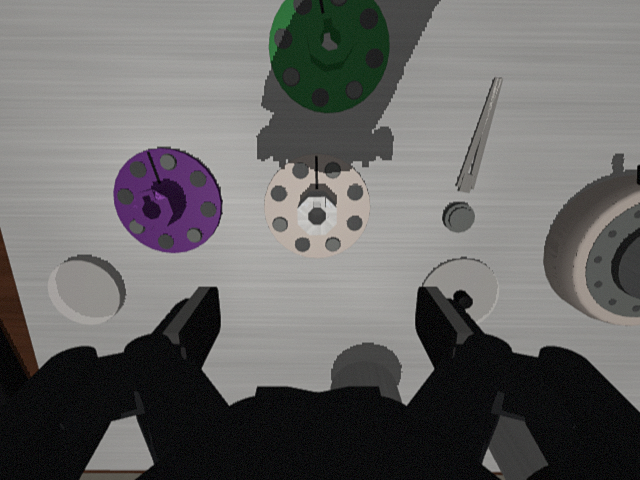

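The white carousel is confirmed. Its disc is centred near (317,207), the hub top is at (317,215), and the black line ends at (317,156), toward world -x. Green (329,45) and purple (167,198) are the look-alikes.

Run:
```python
from h import *
c=cam("wrist"); f=lambda uv,z: ray("wrist",uv,z,c)
im=cv2.imread("pics/w1.png"); 
# rectify disc-plane z=8 patch, x down, y right, 0.5mm/px
X,Y=np.meshgrid(np.arange(-80,80,.5)+520,np.arange(-80,80,.5)-180,indexing='ij')
P=np.stack([X.ravel(),Y.ravel(),8+0*X.ravel()],1); K,o,M=c; q=(K@(M.T@(P-o).T)); m=(q[:2]/q[2]).astype(np.float32).reshape(2,*X.shape)
w=cv2.remap(im,m[0],m[1],1)
print("hubtop",f((317,215),45),"L/R/T/B disc",f((264,207),8)[:2],f((369.5,207),8)[:2],f((317,155),8)[:2],f((317,257.5),8)[:2])
print("line out/in",f((316.7,156),8),f((317,188),8))
cir=cv2.HoughCircles(cv2.medianBlur(cv2.cvtColor(w,cv2.COLOR_BGR2GRAY),3),cv2.HOUGH_GRADIENT,1,50,param1=80,param2=15,minRadius=112,maxRadius=128)
print(None if cir is None else [(520-80+a[1]/2,-180-80+a[0]/2,a[2]/2) for a in cir[0]])
b=cv2.resize(w,None,fx=1.8,fy=1.8); cv2.imwrite("pics/r1.png",b)
```

```text
hubtop [ 518.94  -179.546   45.   ] L/R/T/B disc [ 518.771 -239.169] [ 518.484 -120.542] [ 461.528 -179.7  ] [ 579.214 -179.451]
line out/in [ 462.58  -180.021    8.   ] [ 497.179 -179.625    8.   ]
None
```

View pics/r1.png

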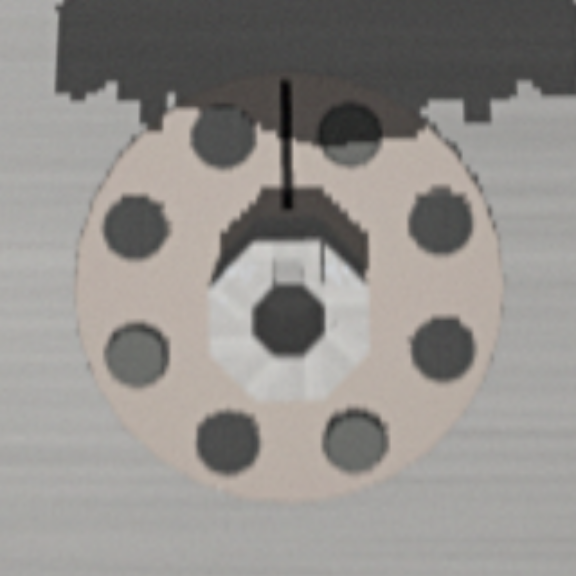

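Call:
move_arm --targets '[[[-0.5,9.3,30],[0,0,0],1],[[0,0,50],[0,0,0],1],[[0,0,50],[0,0,0],1],[[0,0,40],[0,0,0],1],[[0,0,14],[0,0,0],1],[[0,0,0],[0,0,0],1]]'

```text
t: 3.5
eef_pos: [519.0, -180.8, 13.6]
ee_rot: [-2.222, -2.22, 0.0]
ft_force: [0.9, -0.6, 0.6]
finger_gap: 1.001
```

Call:
move_arm --targets '[[[0,0,0],[0,0,0],0],[[0,0,0],[0,0,0],-0.3],[[0,0,0],[0,0,0],-0.6],[[0,0,0],[0,0,0],-1],[[0,0,0],[0,0,0],-1],[[0,0,0],[0,0,0],-1]]' --force 40

```text
t: 4.25
eef_pos: [519.2, -180.4, 13.4]
ee_rot: [-2.221, -2.222, 0.0]
ft_force: [-0.5, -0.2, -0.1]
finger_gap: 0.001
```

The fingers shut fully (gap 0.001), so the hub isn't between the pads. I'll look before doing anything else.

Run:
```python
from h import *
print(ctrl.read_state())
a=ctrl.camera("scene"); b=ctrl.camera("wrist")
a=cv2.resize(a[180:360,130:370],(533,400),interpolation=cv2.INTER_CUBIC); b=cv2.resize(b,(267,200))
o=np.zeros((400,800,3),np.uint8); o[:,:533]=a; o[:200,533:]=b; cv2.imwrite("pics/g1.png",o)
```

```text
{'t': 4.25, 'joint_pos': array([-0.483,  0.426, -0.331,  0.814, -0.   , -0.483]), 'dq': array([ 0.001, -0.001,  0.001,  0.   ,  0.001,  0.001]), 'joint_torque': array([  0.006, -71.977,  31.8  ,   0.005,  -0.   ,   0.   ]), 'eef_pos': array([ 519.236, -180.441,   13.366]), 'ee_rot': array([-2.221, -2.222,  0.   ]), 'ft_force': array([-0.493, -0.186, -0.103]), 'torque': array([ 0.06 ,  0.006, -0.031]), 'finger_gap': 0.000706827071228469}
```

View pics/g1.png

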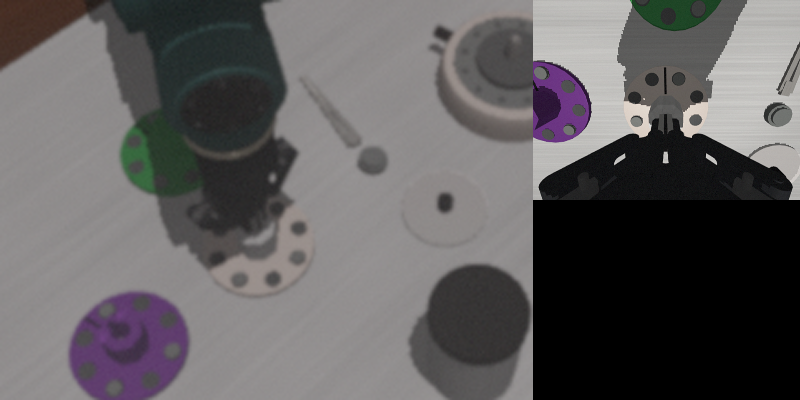

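Run:
```python
from h import *
b=ctrl.camera("wrist"); c=cam("wrist")
s=ctrl.read_state(); T=R.from_rotvec(s["ee_rot"])
for z in (0,-19): print(proj("wrist",s["eef_pos"]+T.apply([0,0,z]),c))
for z in (0,8,45): print(z,proj("wrist",[519.5,-179.7,z],c))
cv2.imwrite("pics/g2.png",cv2.resize(b[140:400,200:440],None,fx=2.3,fy=2.3,interpolation=cv2.INTER_CUBIC))
```

```text
[317.41  263.359]
[317.416 277.174]
0 [318.679 255.551]
8 [318.732 260.357]
45 [319.041 288.623]
```

View pics/g2.png

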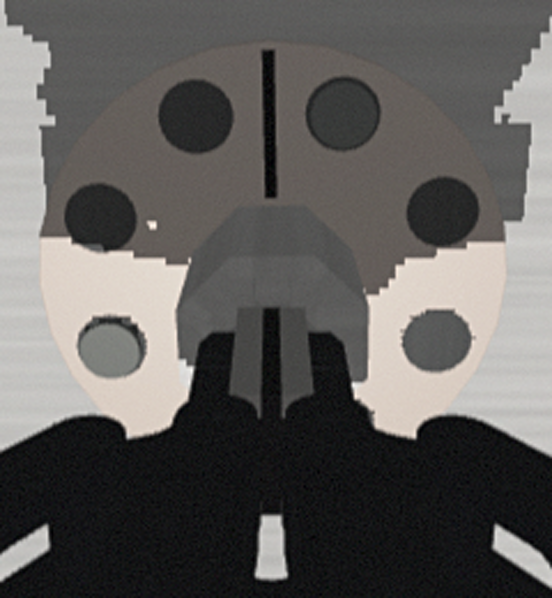

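The shut fingers lie over the hub's top face, so the real fingertips end well above the stated TCP. With the fingers shut, I'll feel down gently for the hub top (z = 45) to measure that offset.

Call:
move_arm --targets '[[[0,0,1.5],[0,0,0],-1],[[0,0,1.5],[0,0,0],-1],[[0,0,0],[0,0,0],-1]]'

```text
t: 4.78
eef_pos: [519.3, -180.5, 10.4]
ee_rot: [2.221, 2.222, 0.0]
ft_force: [-0.0, -0.1, 4.0]
finger_gap: -0.001
```

Call:
move_arm --targets '[[[0,0,1],[0,0,0],-1],[[0,0,0],[0,0,0],-1]]'

```text
t: 5.03
eef_pos: [519.5, -180.6, 10.0]
ee_rot: [2.221, 2.221, 0.0]
ft_force: [-2.2, 1.6, 12.0]
finger_gap: -0.0
```

Contact came at TCP z ≈ 10.6, so the shut fingertips end about 34 mm behind the reported TCP. I'll lift, open, go lower in steps while watching the force, then grip.

Call:
move_arm --targets '[[[0,0,-10],[0,0,0],-1],[[0,0,0],[0,0,0],1],[[0,0,0],[0,0,0],1],[[0,0,0],[0,0,0],1],[[0,0,0],[0,0,0],1],[[0,0,0],[0,0,0],1]]'

```text
t: 5.78
eef_pos: [519.2, -180.5, 19.3]
ee_rot: [-2.221, -2.222, 0.0]
ft_force: [-0.0, -0.8, 0.7]
finger_gap: 1.001
```

Call:
move_arm --targets '[[[0,0,10],[0,0,0],1],[[0,0,6],[0,0,0],1],[[0,0,6],[0,0,0],1],[[0,0,0],[0,0,0],1]]'

```text
t: 6.28
eef_pos: [518.9, -180.3, -3.2]
ee_rot: [-2.221, -2.221, 0.0]
ft_force: [-0.9, -0.2, -0.3]
finger_gap: 1.001
```

Call:
move_arm --targets '[[[0.3,0.5,6],[0,0,0],1],[[0.3,0,5],[0,0,0],1],[[0,0,5],[0,0,0],1],[[0,0,0],[0,0,0],1]]'

```text
t: 6.78
eef_pos: [519.5, -179.8, -19.0]
ee_rot: [-2.221, -2.221, 0.0]
ft_force: [0.1, 0.3, 0.3]
finger_gap: 1.003
```

Run:
```python
from h import *
b=ctrl.camera("wrist"); c=cam("wrist"); print(c[1]); print(ctrl.read_state()["eef_pos"],ctrl.read_state()["ft_force"])
for z in (8,45): print(z,proj("wrist",[519.5,-179.7,z],c), proj("wrist",[461.5,-180.3,8],c))
cv2.imwrite("pics/g3.png",b[100:460,80:560])
```

```text
[ 448.681 -179.94   157.798]
[ 519.629 -179.825  -18.767] [-0.634  0.615  0.599]
8 [317.701 283.425] [316.475 163.87 ]
45 [317.811 324.887] [316.475 163.87 ]
```

View pics/g3.png

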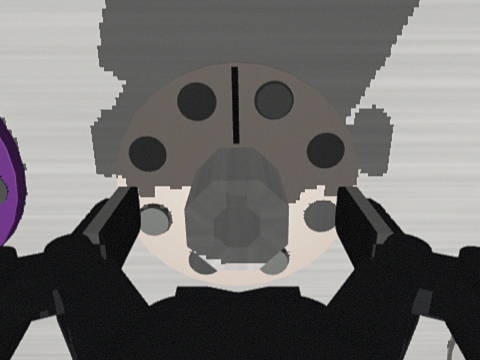

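The hub's top face, centred at (316,322), now sits between the open fingers, and the mark is at (315,167). I'll close.

Call:
move_arm --targets '[[[0,0,0],[0,0,0],0],[[0,0,0],[0,0,0],-0.3],[[0,0,0],[0,0,0],-1],[[0,0,0],[0,0,0],-1],[[0,0,0],[0,0,0],-1]]' --force 50

```text
t: 7.45
eef_pos: [519.9, -180.0, -18.2]
ee_rot: [2.221, 2.221, 0.0]
ft_force: [-1.6, 0.1, 5.9]
finger_gap: 0.457
```

Call:
move_arm --targets '[[[0,0,-5],[0,0,0],-1],[[0,0,-15],[0,0,0],-1],[[0,0,-40],[0,0,0],-1],[[0,0,-40],[0,0,0],-1],[[0,0,-40],[0,0,0],-1],[[0,0,0],[0,0,0],-1]]'

```text
t: 8.2
eef_pos: [521.2, -180.6, 124.8]
ee_rot: [2.218, 2.218, 0.003]
ft_force: [0.8, 0.1, -4.0]
finger_gap: 0.459
```

Run:
```python
from h import *
s=ctrl.read_state(); print(s["t"],s["eef_pos"],s["ft_force"],s["finger_gap"],s["joint_pos"])
for n in ("wrist","top","scene"):
    c=cam(n); im=ctrl.camera(n); cv2.imwrite(f"pics/{n}_l.png",im)
    for l in ("carousel_center","carousel_mark","station_seat","station_tab","shaft_top"):
        for d in ctrl.spot_point(n,l)[:2]: print(n,l,np.array(d["point"]),round(d["confidence"],2),proj(n,d["point"],c))
plan([520,-60,105],np.pi/2+.2,4,g=-1)
```

```text
8.2 [ 521.178 -180.567  124.78 ] [ 0.765  0.125 -4.033] 0.45856754708980707 [-0.481  0.336 -0.143  1.087  0.    -0.482]
wrist carousel_center [ 360.8 -169.6   23.4] 0.85 [333.043   4.589]
wrist carousel_center [ 516.8 -178.7  163.3] 0.66 [321.351 286.469]
wrist carousel_mark [ 457.  -361.4    9.5] 0.74 [104.861 141.197]
wrist carousel_mark [ 464.7 -183.3  149.6] 0.64 [311.344 167.558]
wrist shaft_top [ 517.2 -178.3  166. ] 0.65 [322.294 289.97 ]
top carousel_center [442.4  -4.5  -2.8] 0.45 [319.989 306.016]
top carousel_mark [562.6 173.7  90.7] 0.58 [235.122 248.336]
top station_tab [477.6 152.5  42.9] 0.74 [247.926 290.2  ]
top shaft_top [562.6 172.4  86. ] 0.81 [236.042 248.694]
scene carousel_center [ 523.  -181.4  162.6] 0.92 [238.984 256.024]
scene carousel_center [ 358.7 -170.2   24.3] 0.92 [206.642 242.842]
scene carousel_mark [ 461.3 -363.1    4.1] 0.81 [168.927 324.017]
scene carousel_mark [ 457.  -177.6  145.4] 0.6 [221.824 241.014]
scene station_seat [564.8 169.8  53.4] 0.91 [359.673 206.107]
scene station_seat [280.1 217.4  55.1] 0.64 [296.002 140.221]
scene station_tab [197.9 185.1  42.5] 0.71 [268.451 134.625]
scene station_tab [478.  150.9  41.2] 0.7 [330.005 194.519]
scene shaft_top [565.2 174.4  91.4] 0.9 [362.38  195.862]
scene shaft_top [283.1 215.3  86.4] 0.81 [295.96  132.932]
yaw0 1.5710386100103784 d 0.19975771678451792
[[30.0, 0.1, 4.1], [-0.0, 0.0, -2.86], -1],
[[29.9, 1.5, 4.1], [-0.0, 0.0, -2.86], -1],
[[29.8, 3.1, 4.1], [-0.0, 0.0, -2.86], -1],
[[29.6, 4.5, 4.1], [-0.0, 0.0, -2.87], -1],
```

Run:
```python
from h import *
plan([540,40,120],np.pi/2+.23,7,g=-1)
```

```text
yaw0 1.5710386100103784 d 0.22975771678451817
[[31.4, 2.9, 0.2], [-0.0, 0.0, -1.88], -1],
[[31.3, 3.9, 0.2], [-0.0, 0.0, -1.88], -1],
[[31.2, 5.0, 0.2], [-0.0, 0.0, -1.88], -1],
[[30.9, 5.9, 0.2], [-0.0, 0.0, -1.88], -1],
[[30.8, 7.0, 0.2], [-0.0, 0.0, -1.88], -1],
[[30.5, 8.0, 0.2], [-0.0, 0.0, -1.88], -1],
[[30.2, 9.0, 0.2], [-0.0, 0.0, -1.88], -1],
```

Call:
move_arm --targets '[[[31.4,2.9,0.5],[0,0,-1.88],-1],[[31.3,3.9,0.5],[0,0,-1.88],-1],[[31.2,5,0.5],[0,0,-1.88],-1],[[30.9,5.9,0.5],[0,0,-1.88],-1],[[30.8,7,0.5],[0,0,-1.88],-1],[[30.5,8,0.5],[0,0,-1.88],-1],[[30.2,9,0.5],[0,0,-1.88],-1],[[0,0,0],[0,0,0],-1]]'

```text
t: 10.1
eef_pos: [540.0, 41.7, 117.9]
ee_rot: [-1.948, -2.464, -0.0]
ft_force: [0.3, -0.7, -3.7]
finger_gap: 0.459
```

Run:
```python
from h import *
s=ctrl.read_state(); print(s["t"],s["eef_pos"],s["ee_rot"],s["ft_force"],s["finger_gap"])
c=cam("wrist"); np.savez("c2.npz",K=c[0],o=c[1],M=c[2]); im=ctrl.camera("wrist"); cv2.imwrite("pics/w2.png",im)
for l in ("carousel_center","carousel_mark","station_seat","station_tab","shaft_top"):
    for d in ctrl.spot_point("wrist",l)[:2]: print(l,np.array(d["point"]),round(d["confidence"],2),proj("wrist",d["point"],c))
```

```text
10.1 [539.955  41.689 117.866] [-1.948 -2.464 -0.   ] [ 0.317 -0.726 -3.724] 0.4592812228404946
carousel_center [535.9  44.4 157.7] 0.57 [325.649 289.538]
carousel_mark [483.2  23.5 145.5] 0.63 [307.341 161.139]
station_tab [476.8 149.1  45.7] 0.75 [476.641 181.553]
shaft_top [562.5 173.   91.9] 0.86 [495.1   319.795]
```

View pics/w2.png

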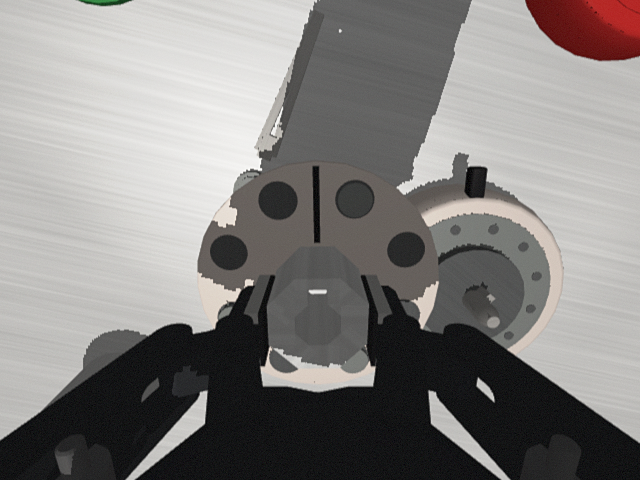

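The carousel is held squarely with its line up at (316,165). The station shows its tab at (476,182), its shaft top at (493,322), and perhaps the key near (478,291). I'll zoom in on the station.

Run:
```python
from h import *
z=np.load("c2.npz"); c=(z["K"],z["o"],z["M"]); im=cv2.imread("pics/w2.png")
A=np.array([565.5,173.2]); print(proj("w",[*A,89],c),proj("w",[*A,55],c))
sub=im[190:360,420:570]; S=4; b=cv2.resize(sub,None,fx=S,fy=S,interpolation=cv2.INTER_CUBIC)
b=cv2.convertScaleAbs(b,alpha=1.8)
b=b[:600]
for i in range(0,150,25): cv2.putText(b,str(420+i),(i*S,10),0,.35,(0,0,255),1)
for i in range(0,150,25): cv2.putText(b,str(190+i),(0,i*S+4),0,.35,(0,0,255),1)
cv2.imwrite("pics/w2c.png",b)
for uv in ((493,322),): print(ray("w",uv,89,c))
```

```text
[491.625 321.308] [470.182 298.231]
[565.794 174.345  89.   ]
```

View pics/w2c.png

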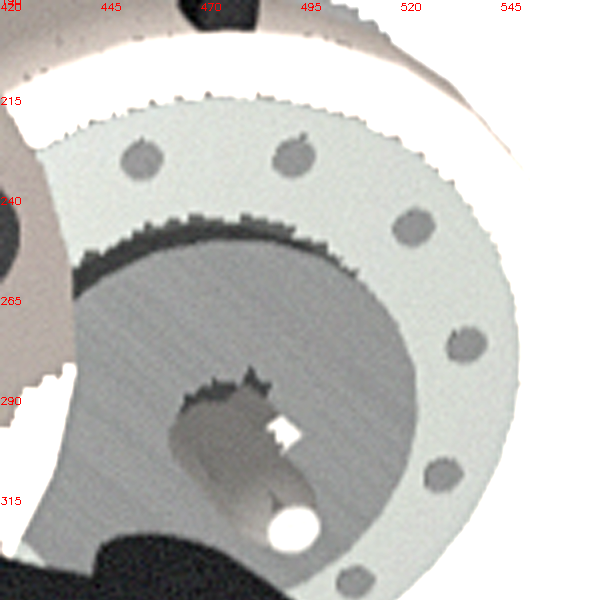

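Run:
```python
from h import *
from scipy.optimize import least_squares
z=np.load("c2.npz"); c=(z["K"],z["o"],z["M"])
pts=[(417,380),(407,335),(382,296),(342,263),(292,243),(245,238),(190,243),(140,260),(100,280),(400,470),(372,520),(330,562)]
P=np.array([ray("w",(420+x/4,190+y/4),55,c) for x,y in pts])
r=least_squares(lambda v:np.hypot(P[:,0]-v[0],P[:,1]-v[1])-42,[566,173]); print("seat",r.x,r.fun)
A=ray("w",(420+294/4,190+529/4),89,c); print("shaft",A)
k=ray("w",(420+283/4,190+433/4),69,c)
for C in (r.x,A[:2]):
    d=k[:2]-C; print("key rel",d,np.hypot(*d),"angle cw from tab", (np.arctan2(*( -np.array([21,89]) ))-np.arctan2(d[1],d[0])+np.pi)%(2*np.pi)-np.pi)
t=ray("w",(476.5,170),45,c); print("tab top",t)
# held carousel: disc top z=underside+8, fit from edges
zt=117.87+18.2+8
for uv in ((316.5,166),(317.5,240)): print("line",ray("w",uv,zt,c))
print("L/R",ray("w",(197.5,270),zt,c),ray("w",(439,270),zt,c), "bottom",ray("w",(318,386),zt,c))
for uv in((268,322),(369,322)):print("hubtop LR",ray("w",uv,zt+37,c))
```

```text
seat [565.678 174.253] [-0.017  0.496  0.513  0.446  0.214 -0.248 -0.485 -0.901 -0.708 -0.944
 -0.687 -0.581]
shaft [565.899 174.762  89.   ]
key rel [-9.271  5.361] 10.708961494113362 angle cw from tab 0.7560030527187092
key rel [-9.492  4.852] 10.660556216559455 angle cw from tab 0.7042878410634312
tab top [468.765 146.239  45.   ]
line [484.45   27.938 144.07 ]
line [518.113  36.394 144.07 ]
L/R [546.643 -17.116 144.07 ] [519.39   97.773 144.07 ] bottom [599.676  56.051 144.07 ]
hubtop LR [543.342  22.669 181.07 ]
hubtop LR [534.325  60.704 181.07 ]
```

Call:
move_arm --targets '[[[30.8,13.7,0],[0,0,0],-1],[[30.8,13.8,0],[0,0,0],-1],[[30.8,13.7,0],[0,0,0],-1],[[30.9,13.8,0],[0,0,0],-1],[[0,0,20],[0,0,0],-1],[[0,0,15],[0,0,0],-1],[[0,0,0],[0,0,0],-1]]'

```text
t: 11.28
eef_pos: [564.7, 171.8, 81.9]
ee_rot: [-1.952, -2.459, 0.003]
ft_force: [0.4, 0.0, -3.9]
finger_gap: 0.461
```

Run:
```python
from h import *
s=ctrl.read_state(); print(s["t"],s["eef_pos"],s["ee_rot"],s["ft_force"],s["joint_pos"])
for n in ("top","scene"):
    im=ctrl.camera(n); cv2.imwrite(f"pics/{n}3.png",im)
    for l in ("carousel_center","carousel_mark"):
        for d in ctrl.spot_point(n,l)[:2]: print(n,l,np.array(d["point"]),round(d["confidence"],2))
```

```text
11.275 [564.7   171.774  81.862] [-1.952 -2.459  0.003] [ 0.423  0.034 -3.916] [ 0.157  0.431 -0.112  1.031 -0.    -0.072]
top carousel_center [ 512.5 -347.7   19.4] 0.83
top carousel_center [ 360.  -168.1   26.2] 0.73
top carousel_mark [ 459.3 -363.1    6.1] 0.8
top carousel_mark [508.  162.4 110.7] 0.72
scene carousel_center [574.  172.3 125.1] 0.84
scene carousel_center [ 516.2 -343.4   21.5] 0.77
scene carousel_mark [ 461.  -361.9    7.2] 0.97
scene carousel_mark [506.1 158.9 109.7] 0.64
```

Call:
move_arm --targets '[[[0,0,0],[0,0,0],-1],[[0,0,0],[0,0,0],-1]]'

```text
t: 11.82
eef_pos: [565.5, 172.5, 83.0]
ee_rot: [1.952, 2.461, 0.0]
ft_force: [0.1, 0.7, -3.4]
finger_gap: 0.454
```

Call:
move_arm --targets '[[[1.9,0.1,4],[0,0,0],-1],[[0,0,4],[0,0,0],-1],[[0,0,0],[0,0,0],-1],[[0,0,0],[0,0,0],-1]]'

```text
t: 12.32
eef_pos: [565.1, 174.4, 74.9]
ee_rot: [-1.952, -2.462, 0.0]
ft_force: [0.4, 0.3, -4.2]
finger_gap: 0.459
```

Run:
```python
from h import *
s=ctrl.read_state(); print(s["t"],s["eef_pos"],s["ee_rot"],s["ft_force"])
c=cam("wrist"); im=ctrl.camera("wrist"); np.savez("c3.npz",K=c[0],o=c[1],M=c[2]); cv2.imwrite("pics/w3.png",im)
for a in((565.8,174.4,89),(565.8,174.4,129)): print(proj("w",a,c))
w=im[140:420,160:480]; w=cv2.resize(w,None,fx=2.1,fy=2.1,interpolation=cv2.INTER_CUBIC)
cv2.imwrite("pics/w3c.png",cv2.convertScaleAbs(w,alpha=1.7))
```

```text
12.325 [565.103 174.435  74.875] [-1.952 -2.462  0.   ] [ 0.351  0.251 -4.207]
[317.326 274.555]
[317.325 313.844]
```

View pics/w3c.png

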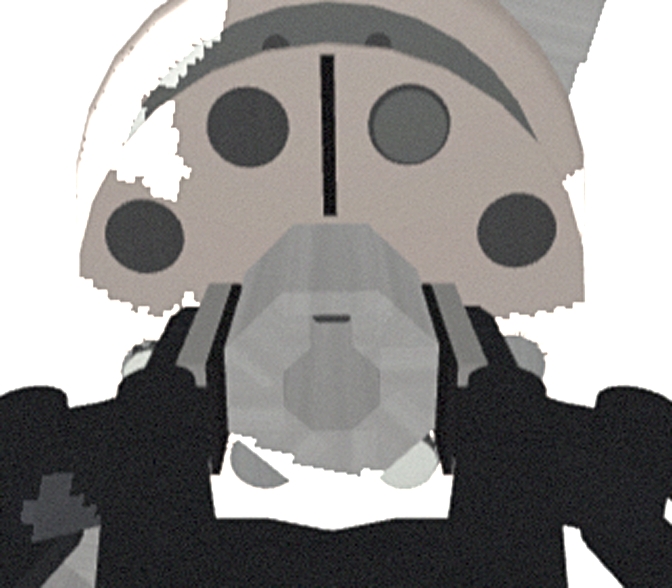

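The carousel is centred over the station. I'll feel my way down onto the shaft in small steps.

Call:
move_arm --targets '[[[0,0,2],[0,0,0],-1],[[0,0,2],[0,0,0],-1],[[0,0,2],[0,0,0],-1],[[0,0,2],[0,0,0],-1],[[0,0,0],[0,0,0],-1]]'

```text
t: 13.0
eef_pos: [565.0, 174.4, 66.7]
ee_rot: [-1.952, -2.461, 0.0]
ft_force: [-0.1, -0.0, -3.1]
finger_gap: 0.461
```

Call:
move_arm --targets '[[[0,0,1.5],[0,0,0],-1],[[0,0,1.5],[0,0,0],-1],[[0,0,1.5],[0,0,0],-1],[[0,0,0],[0,0,0],-1]]'

```text
t: 13.5
eef_pos: [565.0, 174.4, 62.2]
ee_rot: [-1.952, -2.461, 0.0]
ft_force: [-0.4, -0.2, -3.2]
finger_gap: 0.457
```

Call:
move_arm --targets '[[[0,0,1.5],[0,0,0],-1],[[0,0,1.5],[0,0,0],-1],[[0,0,0],[0,0,0],-1],[[0,0,0],[0,0,0],-1]]'

```text
t: 14.0
eef_pos: [565.1, 174.4, 59.4]
ee_rot: [-1.952, -2.462, -0.0]
ft_force: [-0.5, 1.0, -4.4]
finger_gap: 0.459
```

Call:
move_arm --targets '[[[0,0,2],[0,0,0],-1],[[0,0,2],[0,0,0],-1],[[0,0,1],[0,0,0],-1],[[0,0,0],[0,0,0],-1]]'

```text
t: 14.5
eef_pos: [565.1, 174.4, 54.3]
ee_rot: [-1.952, -2.462, 0.0]
ft_force: [-0.8, 0.0, -3.8]
finger_gap: 0.457
```

Call:
move_arm --targets '[[[0,0,1],[0,0,0],-1],[[0,0,1],[0,0,0],-1],[[0,0,0],[0,0,0],-1]]'

```text
t: 14.88
eef_pos: [565.0, 174.4, 52.3]
ee_rot: [-1.952, -2.462, 0.0]
ft_force: [1.3, -1.2, -3.1]
finger_gap: 0.459
```

Call:
move_arm --targets '[[[0,0,0.7],[0,0,0],-1],[[0,0,0.7],[0,0,0],-1],[[0,0,0],[0,0,0],-1]]'

```text
t: 15.25
eef_pos: [565.1, 174.4, 50.9]
ee_rot: [-1.952, -2.462, 0.0]
ft_force: [0.2, 0.1, -3.5]
finger_gap: 0.457
```

Call:
move_arm --targets '[[[0,0,0.7],[0,0,0],-1],[[0,0,0.7],[0,0,0],-1],[[0,0,0],[0,0,0],-1]]'

```text
t: 15.62
eef_pos: [565.4, 174.5, 50.4]
ee_rot: [1.951, 2.461, 0.001]
ft_force: [-3.8, 0.1, 8.1]
finger_gap: 0.456
```

It is resting on the key: contact at TCP z ≈ 50.7, about 12 N. I'll ease off a little and turn clockwise (+tool z) toward the estimated 41° key angle.

Call:
move_arm --targets '[[[0,0,-0.5],[0,0,0],-1],[[0,0,0],[0,0,5],-1],[[0,0,0],[0,0,5],-1],[[0,0,0],[0,0,5],-1],[[0,0,0],[0,0,5],-1],[[0,0,0],[0,0,5],-1],[[0,0,0],[0,0,5],-1],[[0,0,0],[0,0,0],-1]]'

```text
t: 16.62
eef_pos: [565.2, 174.3, 50.1]
ee_rot: [2.522, 1.873, 0.0]
ft_force: [-0.2, -1.6, 0.8]
finger_gap: 0.459
```

Call:
move_arm --targets '[[[0,0,0.3],[0,0,2],-1],[[0,0,0],[0,0,2],-1],[[0,0,0],[0,0,2],-1],[[0,0,0.2],[0,0,0],-1],[[0,0,0],[0,0,0],-1]]'

```text
t: 17.25
eef_pos: [565.0, 174.4, 49.5]
ee_rot: [-2.617, -1.738, 0.0]
ft_force: [0.2, 0.5, -4.7]
finger_gap: 0.458
```

Contact is gone at 36° (only the weight remains), so the keyway is over the key. I'll lower gently.

Call:
move_arm --targets '[[[0,0,0.5],[0,0,1],-1],[[0,0,0.5],[0,0,1],-1],[[0,0,0.5],[0,0,0],-1],[[0,0,0],[0,0,0],-1]]'

```text
t: 17.75
eef_pos: [565.1, 174.4, 48.0]
ee_rot: [-2.647, -1.692, 0.0]
ft_force: [-0.6, 0.1, -4.1]
finger_gap: 0.459
```

Call:
move_arm --targets '[[[0,0,1],[0,0,1],-1],[[0,0,1],[0,0,1],-1],[[0,0,1],[0,0,0],-1],[[0,0,0],[0,0,0],-1]]'

```text
t: 18.25
eef_pos: [565.1, 174.4, 45.0]
ee_rot: [-2.676, -1.646, 0.0]
ft_force: [-0.2, -0.5, -3.5]
finger_gap: 0.456
```

Call:
move_arm --targets '[[[0,0,1],[0,0,0],-1],[[0,0,1],[0,0,0],-1],[[0,0,1],[0,0,0],-1],[[0,0,0],[0,0,0],-1]]'

```text
t: 18.75
eef_pos: [565.1, 174.4, 42.0]
ee_rot: [-2.676, -1.646, 0.0]
ft_force: [0.2, -0.1, -3.2]
finger_gap: 0.458
```

Call:
move_arm --targets '[[[0,0,1],[0,0,0],-1],[[0,0,1],[0,0,0],-1],[[0,0,1],[0,0,0],-1],[[0,0,0.7],[0,0,0],-1],[[0,0,0],[0,0,0],-1]]'

```text
t: 19.38
eef_pos: [565.1, 174.4, 38.3]
ee_rot: [-2.676, -1.645, 0.0]
ft_force: [-0.3, -0.3, -3.3]
finger_gap: 0.459
```

Call:
move_arm --targets '[[[0,0,0.7],[0,0,0],-1],[[0,0,0.7],[0,0,0],-1],[[0,0,0],[0,0,0],-1]]'

```text
t: 19.75
eef_pos: [565.1, 174.4, 36.9]
ee_rot: [-2.676, -1.645, 0.0]
ft_force: [-0.4, 0.5, -3.8]
finger_gap: 0.457
```

Call:
move_arm --targets '[[[0,0,0.5],[0,0,0],-1],[[0,0,0.5],[0,0,0],-1],[[0,0,0],[0,0,0],-1]]'

```text
t: 20.12
eef_pos: [565.2, 174.4, 36.7]
ee_rot: [2.676, 1.645, 0.001]
ft_force: [-3.9, -0.9, 8.1]
finger_gap: 0.454
```

It is seated: contact at TCP z = 36.7, exactly 14 mm below the key contact. I'll relieve the press, release, wait and retreat straight up.

Call:
move_arm --targets '[[[0,0,-0.4],[0,0,0],-1],[[0,0,0],[0,0,0],-0.02],[[0,0,0],[0,0,0],0.2],[[0,0,0],[0,0,0],0.5],[[0,0,0],[0,0,0],1],[[0,0,0],[0,0,0],1],[[0,0,0],[0,0,0],1],[[0,0,0],[0,0,0],1]]'

```text
t: 21.12
eef_pos: [565.1, 174.4, 36.3]
ee_rot: [-2.676, -1.645, 0.0]
ft_force: [-0.4, -0.2, -0.4]
finger_gap: 1.0
```

Call:
move_arm --targets '[[[0,0,-10],[0,0,0],1],[[0,0,-30],[0,0,0],1],[[0,0,-50],[0,0,0],1],[[0,0,-50],[0,0,0],1],[[0,-40,-30],[0,0,0],1],[[0,-50,0],[0,0,0],1],[[0,-50,0],[0,0,0],1],[[0,0,0],[0,0,0],1]]'

```text
t: 22.12
eef_pos: [437.8, 238.6, 207.7]
ee_rot: [-2.674, -1.649, -0.002]
ft_force: [0.5, 0.6, -0.7]
finger_gap: 0.999
```

Run:
```python
from h import *
s=ctrl.read_state(); print(s["t"],s["eef_pos"],s["ft_force"],s["finger_gap"])
ims={}
for n in ("wrist","scene","top"):
    c=cam(n); ims[n]=ctrl.camera(n); 
    for l in ("carousel_center","carousel_mark","station_tab"):
        for d in ctrl.spot_point(n,l)[:4]: 
            if d["point"][1]>50: print(n,l,np.array(d["point"]),round(d["confidence"],2),proj(n,d["point"],c))
o=np.zeros((480,800,3),np.uint8); o[:360,:480]=cv2.resize(ims["wrist"],(480,360)); o[:240,480:]=cv2.resize(ims["scene"][120:300,260:500],(320,240)); o[240:,480:]=cv2.resize(ims["top"][170:350,120:360],(320,240))
cv2.imwrite("pics/f.png",o)
```

```text
22.125 [437.752 238.636 207.714] [ 0.506  0.561 -0.727] 0.9994664509348972
wrist carousel_center [562.3 174.7  79. ] 0.59 [315.883 340.789]
wrist carousel_center [579.9 426.7   0.6] 0.52 [509.232 231.875]
wrist carousel_mark [514.9 198.3  63.6] 0.68 [315.713 288.87 ]
wrist station_tab [481.7 150.2  44.3] 0.83 [263.626 274.441]
wrist station_tab [577.4 425.1   0.5] 0.31 [507.276 230.645]
scene carousel_center [567.2 175.   80.6] 0.78 [362.725 198.874]
scene carousel_mark [509.1 199.5  64.8] 0.72 [351.708 185.196]
scene station_tab [476.5 152.4  45.1] 0.8 [330.042 192.959]
scene station_tab [195.8 182.5  40.1] 0.63 [267.361 135.316]
top carousel_center [562.2 176.6  77.6] 0.96 [234.623 249.582]
top carousel_mark [512.5 199.6  65.7] 0.83 [224.698 273.532]
top station_tab [478.1 153.1  46.1] 0.92 [247.477 289.84 ]
```

View pics/f.png

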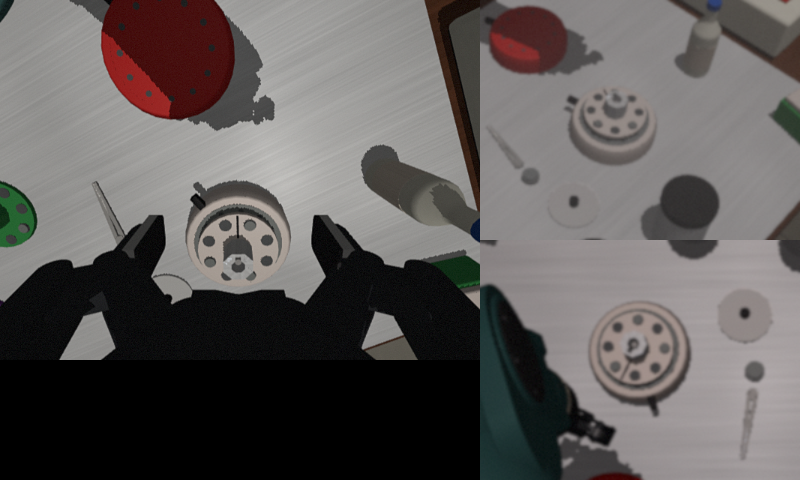

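The carousel lies flat and concentric on the station, with its centre z about 79 mm (77.5 expected when home). The gripper is clear and the bystanders have not moved, so I'm handing in.

```bash
python3 -c "
from workcell import ctrl
print(ctrl.job_done())"
```

```text
the job is handed in; nothing more can be done
None
```

The white carousel is on the station, keyed and resting flat on the seat. I let go of it and handed the job in at about 22 s of the 58 s allowed; no verdict was reported.

**What I did**
- **Grasp:** I gripped the hub and carried the carousel over with its keyway toward the front tab. The first grasp closed on nothing, because the fingertips really end about 34 mm behind the stated TCP. I confirmed this by pressing the shut fingers on the hub top with about 12 N, then gripped again lower down.
- **On the key:** I lowered it onto the key with about 12 N, well under the 50 N limit. I then turned it clockwise with about 5 N. It came free at about 36°, where the camera had suggested 40 to 43°. I turned it 4° further, to 40°, while lowering.
- **Home:** It met the seat exactly 14 mm below the key contact. I took the pressure off, opened the fingers and moved up and away.

**Last checks**
- **Height:** The cameras put its centre at z = 77.6 to 80.6 mm, against 77.5 expected.
- **Position:** They place it within about 4 mm of the axis, which is as fine as they measure. The arm position and the 14 mm drop agree more closely.
- **Bench:** The gripper touches nothing. The duster, one dewar, the cover, tweezers and grid box look unmoved in the last pictures. I did not look closely at the dish or the other dewar, but the arm never came near them.

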